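# Back the coil winder off by one ratchet notch

### The arm

A 7-joint arm with a two-finger parallel gripper is mounted at the origin on a cart in front of the work surface, level with it; the furniture and walls round the work are solid. World frame = base frame: x ahead of the robot, y to its left, z up, the work surface at z = 0. Lengths are in m, angles in rad, forces in N, time in s.
With the tool pointing down it reaches from about 0.4 to 0.85 m from the base axis. Payload 4.5 kg.
Tool frame: the origin (TCP) lies between the finger pads; the fingertips stand 11 mm ahead of it and the grasp point (between the pads) lies 8 mm behind it (r.tip_reach is the distance from the TCP to the fingertips, in m); x points along the fingers, y is the direction in which the jaws open and shut, and the axes are right-handed (so a half turn about x gives the same grasp; the last joint's range is limited). The gripper opens to 88 mm and grips with 3 to 60 N. Pads are 18 mm wide; open, the fingers measure 123 mm over their backs; the gripper's body (75 mm by 187 mm) begins 45 mm behind the grasp point.
Start: joints at [0.034, 0.689, -0.195, 1.565, 0.157, 0.902, -0.215], TCP at [0.625, 0, 0.25] pointing down, gripper open.
Joint ranges: [-3.01, 3.01], [-0.46, 2.08], [-1.47, 1.51], [0.13, 2.56], [-1, 4.14], [0.04, 2.09], [-2.66, 2.66]. Speed limits (rad/s): [2.57, 2.57, 3.14, 3.14, 3.14, 3.14, 3.14].

### API

Orientations are given as a unit quaternion [x, y, z, w].
In Python, from plant import r gives the robot as it stands.
- The arm moves only by the tool drive_tool, never from a script. Its argument "deltas" is a list of rows, each a list of 3 entries, a list of its own where there are three numbers: the turn, a rotation vector about the tool's x, y, z in degrees, then the shift along the tool's x, y, z in cm, then the finger opening in cm, from 0 to 8.81. A call has 1 to 12 rows; each row shifts and turns the commanded pose from where the row before left it, along the tool's axes as they then stand; what a row does not reach is not made up. A row lasts 1/12 s, in which the tool goes at most 41.7 mm and 7.16 degrees, less where a joint would pass 70% of its speed; a pose out of reach is approached as far as the arm can. A call is refused whole if a number of a shift passes 4.17 or a number of a turn 7.16, either way. A call with a gripper value outside its range is refused whole. The fingers move at their own pace and stop on an object; "force" is the grip in N (left out, the last holds). Time passes only in rows, so rows that do not move let the fingers close. It gives the time, the measured TCP pose, the force and the opening at its end, in the units of the state.
- r.get_state(): the state, without advancing time (a new reading comes with each control period).
- r.snapshot(name): name is "scene" or "side" or "wrist"; returns a dict with "color" (420x560x3 uint8, red, green, blue), "fov_y" (degrees; the focal length in pixels is half the picture's height over the tangent of half this angle, whatever the lens; pixels are square), "cx", "cy" (the principal point, pixels), "k1" (the pictures are not rectified: a ray, as slopes to the right and down, at radius r is drawn at 1 + k1 r^2 times it, then the intrinsics apply), "extrinsics" (4x4, takes a point from world to camera coordinates); the wrist camera has in their place "tool_from_camera" (4x4, takes a point from camera to tool coordinates, whose origin is the TCP and whose axes are the tool frame's). Camera axes: x right, y up, looking along -z (the intrinsics and any distortion apply to the point x, -y, -z); pixel columns grow to the right and rows downward; lengths in m; the calibration is good to about 2 mm. A picture is of the moment at which its call begins: read the wrist's pose just before it. There is no depth.
- r.finish_job(): hands the job in, once; it reports no verdict.
The state is a dict: "clock": time; "q": joint angles; "qd": joint speeds; "joint_torque": joint torques, N m; "tool_pos": TCP position; "eef_rot": TCP orientation; "contact_force": force on the tool from outside, world axes, zero at the start; "moment": the same for the moment, N m; "opening": opening from 0.0 (shut) to 1.0 (fully open).
Only numpy, scipy, OpenCV 4.12 (cv2) and the standard library are available. Lean on these libraries where they do the work, as an engineer would, in place of code of your own. Each camera call takes 0.05 s, during which the arm holds its last target. There are 200 camera calls.

### The job

The hand coil winder has been cranked one notch too far. With a closed fingertip push the pawl's red bar up and over until the pawl lies back on its stop, push the crank's black knob back (towards the pawl's side) by exactly one notch, so that the red tooth stands at the brass pointer, then push the red bar back over so that the pawl drops fully into the gap and locks the wheel there. Only push: never take the knob or the bar between the fingers, push gently, and leave everything else on the desk where it is.

Things in the scene. Friction and masses are not known exactly. Their poses are not given: they have to be found in the camera images.
- winder: Hand coil winder, green frame, fixed on the desk. Base 116 x 144 mm (x, y). Origin on the desk under the base's centre; +z up, -x is the front, +y its left seen from the front. Steel ratchet wheel in front (10 teeth, 100 mm across, front face at x = -50 mm), pawl on its +y side, brass pointer on the -y side. Top 135 mm. In front of x = -64 mm stand only the crank's knob and the pawl's bar.
- spindle (a point): Centre of the ratchet wheel's front face, on the spindle axis: (-50, -10, 80) mm from the winder's origin in the winder's axes.
- wheel (a joint): Turn of wheel and crank, rad; grows BACKWARD (wheel's top moves to the winder's +y, towards the pawl). One notch = 0.628. Near 0 a tooth bears on the seated pawl, which blocks turning backward; starts at -0.13 to -0.02. One notch back the pawl can seat from 0.43 to 0.63; at 0.55 the red tooth is at the pointer. Stays where it is left (friction 1.5 N at the knob).
- crank_knob (a point): Middle of the crank's black knob: cylinder 16 mm thick along the winder's x, from x = -68 to -107 mm (this point -87), 42 mm from the spindle axis. At wheel = 0 it is 20 mm to the winder's -y of the axis and 37 mm above it (z = 117 mm); as wheel grows it passes over the top towards +y, 26 mm for a notch.
- pawl (a joint): Swing of the pawl, rad: 0 = nose fully down in a gap of the wheel, 1.134 = thrown back, lying on its stop pin. Grows as the bar is pushed up and over towards the winder's +y. Held by its weight alone (under 1 N at the bar): past about 0.7 it falls onto the stop and stays, before that it falls back onto the wheel.
- pawl_pivot (a point): Axis of the pawl's hinge (it runs along the winder's x) at the wheel's mid-plane: (-45, 56.5, 81.4) mm from the winder's origin in the winder's axes.
- pawl_bar (a point): Middle of the pawl's red finger bar: cylinder 10 mm thick along the winder's x, from x = -54 to -98 mm (this point -80), 52 mm from the pivot. In the winder's axes at pawl = 0 it is at y = 32, z = 127 mm; half way highest, 133 mm; at pawl = 1.134 at y = 88, z = 123 mm.
- spare_former: A spare white square coil former standing on its flange, 46 x 46 x 42 mm; origin under its centre. To be left alone.
- side_cutter: Cutters with red grips, 62 x 107 x 16 mm, lying in front of the winder; origin under the centre. To be left alone.
- tape_roll: Roll of black electrical tape, 63 mm across, 18 mm high; origin under its centre. To be left alone.
- solder_spool: Red reel of solder, 65 mm across, 42 mm high; origin under the object's middle. To be left alone.
- screwdriver_red: Screwdriver with red handle, 198 mm long, 27 mm thick; origin under its centre. To be left alone.
- mug_1: White mug, 92 mm wide, 95 mm high; origin under its centre. To be left alone.
- glue_stick: Yellow glue stick lying, 26 x 90 x 26 mm; origin under its centre. To be left alone.

How it is judged:
By the outcome, as a careful person would: the job done as asked, in the order asked, and still so for the second after the job is handed in, with the robot touching nothing.
It also fails if it takes over 51 s, if anything falls off the work surface, if the arm or the gripper's body presses on something with over 40 N, if the wrist force passes 120 N, or if a joint passes its speed limit or range.

## Working session

There is one attempt and no reset: what is moved stays moved. The work goes in short steps, Python scripts to look and compute and a tool call to move; the robot and the scene stay as the last step left them, time stands still between calls to the robot, and variables do not carry over. Pictures are saved under pics/ and viewed, about 8 in all and at most 12, crops included, and the job is handed in when it is done.

Besides the shell and the picture viewer there is one more tool, called after ">>>" by a JSON object that holds its "fn" and its "kwargs". drive_tool: Moves the arm, as the interface text tells. Its arguments: {"type":"object","properties":{"deltas":{"type":"array","items":{"type":"array"}},"force":{"type":"number"}},"required":["deltas"]}

```bash
mkdir -p pics; ls
python3 - <<'E'
from plant import r
import cv2,json
s=r.get_state();print(s)
for n in("scene","side"):
    p=r.snapshot(n);cv2.imwrite(f"pics/{n}0.png",p["color"][:,:,::-1])
    print({k:(v.tolist() if hasattr(v,'tolist') else v) for k,v in p.items() if k!="color"})
E
```

```text
pics
{'clock': 0.0, 'q': array([ 0.03380787,  0.68995661, -0.19450034,  1.56632697,  0.15730856,
        0.90252035, -0.21511796]), 'qd': array([ 1.41930598e-03,  7.78626424e-05, -8.18015313e-04,  3.00380776e-04,
        1.15699274e-03, -1.46418190e-03, -1.10596016e-03]), 'joint_torque': array([ 3.38560185e-04, -5.27571630e+01, -1.26686912e+00, -1.53434461e+01,
       -5.26333472e-02,  6.56995355e-03,  1.65937727e-04]), 'tool_pos': array([ 6.24391206e-01, -6.40049946e-05,  2.48931312e-01]), 'eef_rot': array([-0.49949547, -0.50042773,  0.50047849, -0.49959748]), 'contact_force': array([-0.58837255, -0.93230984, -1.02291386]), 'moment': array([ 0.05790591,  0.02008438, -0.01762326]), 'opening': 1.001230069754066}
{'fov_y': 47.39435179723122, 'cx': 281.6580583681709, 'cy': 208.029867291939, 'k1': -0.05791289399398523, 'extrinsics': [[0.8648821858342586, -0.501963939014193, -0.0033179143917268575, -0.47267473025101425], [0.3422111069350047, 0.5847671303674552, 0.7354855277516549, -0.20776924239107092], [-0.3672470053204981, -0.637243758048023, 0.6775323091277334, -0.8820309328346159], [0.0, 0.0, 0.0, 1.0]]}
{'fov_y': 47.21543813928746, 'cx': 283.1555150971332, 'cy': 206.09923956497082, 'k1': -0.14905527740420527, 'extrinsics': [[0.7764787259072392, -0.6299458220493576, -0.015781302101856704, -0.42230386137157017], [0.3650788075673504, 0.42930557250421925, 0.8260836456933561, -0.2623746373297787], [-0.5136129403341316, -0.6471977956539906, 0.5633265135087677, -0.9756317573223743], [0.0, 0.0, 0.0, 1.0]]}
```

```bash
python3 - <<'E'
import cv2,numpy as np
a=cv2.imread("pics/scene0.png");b=cv2.imread("pics/side0.png")
cv2.imwrite("pics/both0.png",np.vstack([a[:, :],b])[: , :])
E
python3 -c "
import cv2
im=cv2.imread('pics/both0.png');print(im.shape)"
```

```text
(840, 560, 3)
```

View pics/scene0.png

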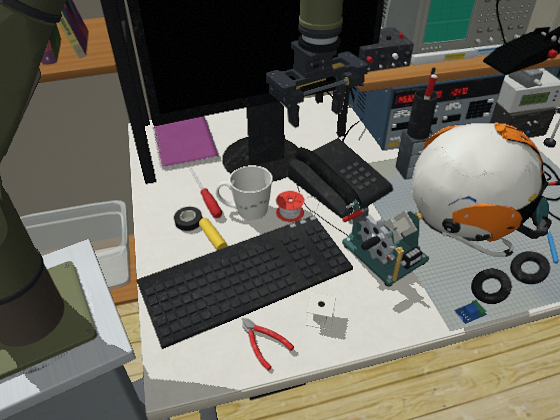

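View pics/side0.png

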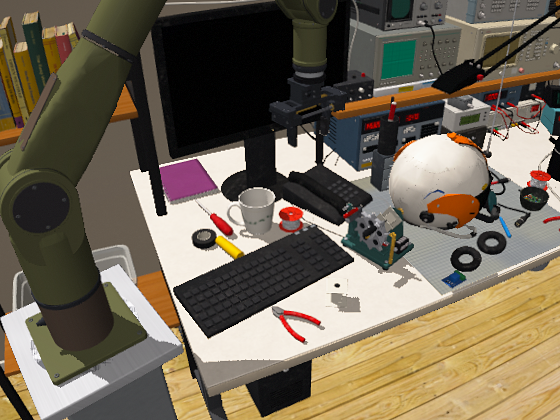

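The winder stands at about (385,245) in scene and (377,237) in side. Its front with the wheel faces the robot, towards image left. I'll enlarge both.

```bash
cat > h.py <<'E'
import numpy as np,cv2
from scipy.spatial.transform import Rotation as R
from plant import r
def cam(name):
    s=r.get_state(); p=r.snapshot(name)
    if name=="wrist":
        T=np.eye(4);T[:3,:3]=R.from_quat(s["eef_rot"]).as_matrix();T[:3,3]=s["tool_pos"]
        E=np.linalg.inv(T@np.array(p["tool_from_camera"]))
    else:E=np.array(p["extrinsics"])
    p["E"]=E;p["K"]=p["color"].shape[0]/2/np.tan(np.radians(p["fov_y"])/2);return p
def proj(p,X):
    c=(p["E"]@np.c_[np.atleast_2d(X),np.ones(len(np.atleast_2d(X)))].T).T
    u=np.c_[c[:,0]/-c[:,2],-c[:,1]/-c[:,2]];u=u*(1+p["k1"]*(u**2).sum(1,keepdims=True))
    return u*p["K"]+[p["cx"],p["cy"]]
def ray(p,uv):
    d=(np.array(uv,float)-[p["cx"],p["cy"]])/p["K"];u=d.copy()
    for _ in range(20):u=d/(1+p["k1"]*(u@u))
    v=p["E"][:3,:3].T@np.array([u[0],-u[1],-1]);o=-p["E"][:3,:3].T@p["E"][:3,3]
    return o,v/np.linalg.norm(v)
def tri(rs):
    A=0;b=0
    for o,v in rs:
        M=np.eye(3)-np.outer(v,v);A=A+M;b=b+M@o
    return np.linalg.solve(A,b)
E
python3 - <<'E'
import cv2,numpy as np
a=cv2.imread("pics/scene0.png")[190:300,330:440];b=cv2.imread("pics/side0.png")[190:300,325:425]
f=lambda x:cv2.resize(x,None,fx=3.8,fy=3.8,interpolation=cv2.INTER_CUBIC)
cv2.imwrite("pics/crop0.png",np.hstack([f(a),f(b)]));print(f(a).shape,f(b).shape)
E
```

```text
(418, 418, 3) (418, 380, 3)
```

View pics/crop0.png

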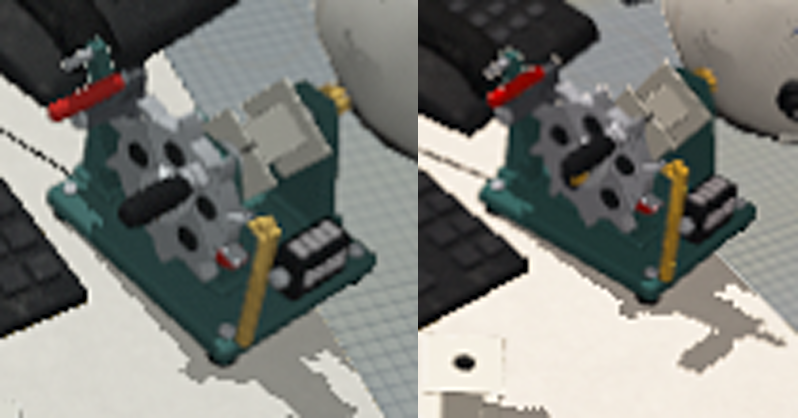

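Run:
```python
from h import *
A=cam("scene");B=cam("side")
a=lambda u:ray(A,(330+u[0]/3.8,190+u[1]/3.8)); b=lambda u:ray(B,(325+u[0]/3.8,190+u[1]/3.8))
ax=lambda t,R,y0,z0,s:None
w=-0.07
ka=np.arctan2(-20,37)+w   # angle from up toward +y
loc={"bartip":(-98,32,127),"knobtip":(-107,-10+42*np.sin(ka),80+42*np.cos(ka)),"corner":(-58,-72,3)}
clk={"bartip":((54,106),(74,100)),"knobtip":((127,212),(154,172)),"corner":((222,357),(230,295))}
P=[];L=[]
for k in loc:
    X=tri([a(clk[k][0]),b(clk[k][1])]);P.append(X);L.append(np.array(loc[k])/1e3);print(k,X.round(4),L[-1].round(4))
for k,i in(("corner",0),):
    for f,c in((a,clk[k][0]),(b,clk[k][1])):
        o,v=f(c);print("corner z=3mm",(o+v*(.003-o[2])/v[2]).round(4))
from scipy.optimize import least_squares
def pts(q,l):
    c,s=np.cos(q[2]),np.sin(q[2]);return np.array([q[0]+c*l[0]-s*l[1],q[1]+s*l[0]+c*l[1],l[2]])
def res(q):
    o=[]
    for k in loc:
        X=pts(q,np.array(loc[k])/1e3)
        for f,c in((a,clk[k][0]),(b,clk[k][1])):
            O,v=f(c);d=X-O;o+=list((d-v*(d@v))*1e3)
    return o
s=least_squares(res,[.7,-.2,-0.3]);print(s.x,np.degrees(s.x[2]),np.round(s.fun,1))
```

```text
bartip [ 0.5831 -0.1748  0.1236] [-0.098  0.032  0.127]
knobtip [ 0.5772 -0.2453  0.1142] [-0.107  -0.0325  0.1155]
corner [ 0.6242 -0.2792  0.0136] [-0.058 -0.072  0.003]
corner z=3mm [ 0.6309 -0.2732  0.003 ]
corner z=3mm [ 0.6342 -0.2723  0.003 ]
[ 0.67970579 -0.19590233  0.14166857] 8.117011321038667 [-1.4 -0.8 -1.6 -1.4  1.6  0.1  1.7 -0.4  0.9 -0.3  3.7  2.8  1.6 -2.1
 -0.1 -0.3 -2.  -1.6]
```

Run:
```python
from h import *
s=r.get_state();M=R.from_quat(s["eef_rot"]).as_matrix();print(M.round(3),r.tip_reach)
p=cam("wrist");print(np.array(p["tool_from_camera"]).round(3),p["fov_y"])
q=[.68,-.196,.1417];c,sn=np.cos(q[2]),np.sin(q[2])
for l in[(-87,10),(-87,-80),(-140,10)]:
    t=np.array([q[0]+(c*l[0]-sn*l[1])/1e3,q[1]+(sn*l[0]+c*l[1])/1e3,.25]);print(l,t.round(3),"tool shift cm",(M.T@(t-s["tool_pos"])*100).round(1))
```

```text
[[-0.001  1.     0.   ]
 [-0.     0.    -1.   ]
 [-1.    -0.001  0.   ]] 0.011
[[ 0.001  0.306 -0.952 -0.135]
 [ 1.    -0.002 -0.    -0.   ]
 [-0.002 -0.952 -0.306 -0.08 ]
 [ 0.     0.     0.     1.   ]] 61.16775576102907
(-87, 10) [ 0.592 -0.198  0.25 ] tool shift cm [-0.1 -3.2 19.8]
(-87, -80) [ 0.605 -0.287  0.25 ] tool shift cm [-0.1 -1.9 28.7]
(-140, 10) [ 0.54  -0.206  0.25 ] tool shift cm [-0.1 -8.5 20.6]
```

>>> {"fn": "drive_tool", "kwargs": {"deltas": [[[0, 0, 0], [0, -0.3, 2.0], 0], [[0, 0, 0], [0, -0.3, 2.0], 0], [[0, 0, 0], [0, -0.3, 2.0], 0], [[0, 0, 0], [0, -0.3, 2.0], 0], [[0, 0, 0], [0, -0.3, 2.0], 0], [[0, 0, 0], [0, -0.4, 2.0], 0], [[0, 0, 0], [0, -0.4, 2.0], 0], [[0, 0, 0], [0, -0.3, 2.0], 0], [[0, 0, 0], [0, -0.3, 2.0], 0], [[-4, 0, 0], [0, -0.3, 1.8], 0], [[-4, 0, 0], [0, 0, 0], 0], [[0, 0, 0], [0, 0, 0], 0]], "force": 10}}

```text
clock: 1.25
tool_pos: [0.5924, -0.1999, 0.2495]
eef_rot: [0.464, 0.533, -0.464, 0.533]
contact_force: [-0.2, 0.6, -0.2]
opening: 0.112
```

Run:
```python
from h import *
import pickle
p=cam("wrist");pickle.dump(p,open("w1.pkl","wb"));cv2.imwrite("pics/w1.png",p["color"][:,:,::-1])
s=r.get_state();print(s["tool_pos"],s["opening"],s["clock"],s["contact_force"])
```

```text
[ 0.59282874 -0.19826081  0.24954215] 0.06949202356967488 1.3 [-0.16746525  0.52033595 -0.01704496]
```

View pics/w1.png

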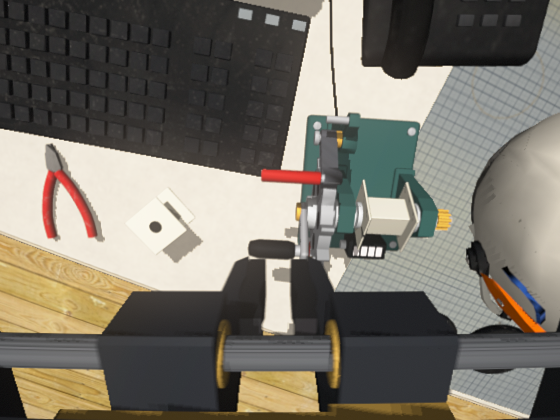

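Wrist view: bar from (262,175) to (322,177), knob from (249,248) to (295,250), base's +y edge from (309,116) to (417,122). Casting these onto planes refines the pose.

Run:
```python
from h import *
import pickle
p=pickle.load(open("w1.pkl","rb"));hsv=cv2.cvtColor(p["color"],cv2.COLOR_RGB2HSV)
m=((hsv[...,0]<8)|(hsv[...,0]>172))&(hsv[...,1]>150)&(hsv[...,2]>80)
ys,xs=np.nonzero(m[160:192,255:330]);xs=xs+255;ys=ys+160
print("bar",xs.min(),xs.max(),[(x,ys[xs==x].mean().round(1)) for x in(265,280,295,310)])
g=cv2.cvtColor(p["color"],cv2.COLOR_RGB2GRAY)
k=(g[235:262,240:300]<70);yk,xk=np.nonzero(k);print("knob",xk.min()+240,xk.max()+240,yk.min()+235,yk.max()+235,[ (yk[xk+240==x]+235).mean() for x in(255,265,280)])
pl=lambda u,z:(lambda o,v:o+v*(z-o[2])/v[2])(*ray(p,u))
y=lambda x:ys[xs==x].mean()
b1,b2=pl((xs.min(),y(265)),.127),pl((310,y(310)),.127);print(b1,b2,np.degrees(np.arctan2(*(b2-b1)[[1,0]])))
k1,k2=pl((249,248.5),.1155),pl((290,249.5),.1155);print(k1,k2,np.degrees(np.arctan2(*(k2-k1)[[1,0]])))
c1,c2=pl((307.5,116),.01),pl((418,122),.01);print(c1,c2,np.degrees(np.arctan2(*(c2-c1)[[1,0]])),np.linalg.norm(c2-c1))
q=[.68,-.196,.1417]
for X in(b1,k1,c1):
    d=X[:2]-q[:2];c,s=np.cos(q[2]),np.sin(q[2]);print("in winder",c*d[0]+s*d[1],-s*d[0]+c*d[1])
```

```text
bar 261 320 [(265, np.float64(174.5)), (280, np.float64(175.0)), (295, np.float64(176.0)), (310, np.float64(177.5))]
knob 240 299 240 261 [np.float64(250.5), np.float64(248.6153846153846), np.float64(249.0)]
[ 0.57664837 -0.17787899  0.127     ] [ 0.61280059 -0.17504913  0.127     ] 4.475772817184958
[ 0.57442953 -0.24342601  0.1155    ] [ 0.60801673 -0.23957503  0.1155    ] 6.540758703755614
[ 0.61392678 -0.13662273  0.01      ] [ 0.72801132 -0.12605663  0.01      ] 5.29143465950883 0.11457278783349654
in winder -0.0997566089347679 0.03253535122484859
in winder -0.1112101746764159 -0.03204135468374317
in winder -0.05702535685976741 0.06811342358332131
```

>>> {"fn": "drive_tool", "kwargs": {"deltas": [[[2.5, 0, 0], [0, -0.4, 0.7], 0], [[0, 0, 0], [2.5, 0, 0], 0], [[0, 0, 0], [2.5, 0, 0], 0], [[0, 0, 0], [2.5, 0, 0], 0], [[0, 0, 0], [2.5, 0, 0], 0], [[0, 0, 0], [1.4, 0, 0], 0], [[0, 0, 0], [1.2, 0, 0], 0], [[0, 0, 0], [0, 0, 0], 0]]}}

```text
clock: 1.97
tool_pos: [0.5887, -0.2047, 0.1214]
eef_rot: [0.475, 0.524, -0.476, 0.522]
contact_force: [-0.4, 1.4, -0.3]
opening: 0.005
```

```bash
cat >> h.py <<'E'
Q=[.6775,-.201,np.radians(5.5)]
def win(X):
    d=np.array(X[:2])-Q[:2];c,s=np.cos(Q[2]),np.sin(Q[2]);return np.array([c*d[0]+s*d[1],-s*d[0]+c*d[1],X[2]])*1e3
E
python3 - <<'E'
from h import *
s=r.get_state();print(win(s["tool_pos"]).round(1),R.from_quat(s["eef_rot"]).as_matrix().round(3)[:,1],s["contact_force"],s["opening"])
p=cam("wrist");cv2.imwrite("pics/w2.png",p["color"][:,:,::-1])
E
```

```text
[-88.7   4.9 121.4] [ 0.995  0.095 -0.004] [-0.43993101  1.36445293 -0.28201822] 0.005142872742883361
```

View pics/w2.png

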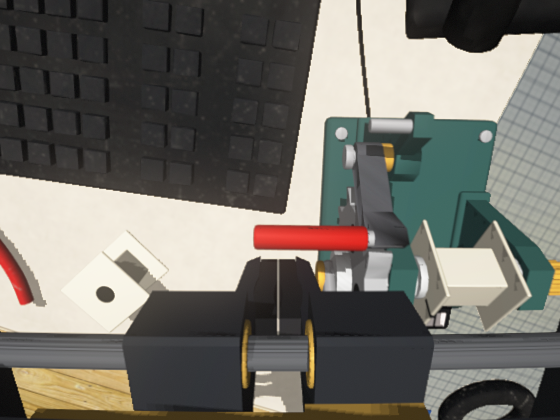

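The fingers are shut and aligned, between knob and bar, with the tips in front of the wheel. Now the slow push on the bar.

>>> {"fn": "drive_tool", "kwargs": {"deltas": [[[0, 0, 0], [0, 0, -0.4], 0], [[0, 0, 0], [0, 0, -0.4], 0], [[0, 0, 0], [0, 0, -0.4], 0], [[0, 0, 0], [0, 0, -0.4], 0], [[0, 0, 0], [0, 0, -0.4], 0], [[0, 0, 0], [0, 0, -0.4], 0], [[0, 0, 0], [0, 0, -0.4], 0], [[0, 0, 0], [0, 0, -0.4], 0], [[0, 0, 0], [0, 0, -0.4], 0], [[0, 0, 0], [0, 0, -0.4], 0]]}}

```text
clock: 2.85
tool_pos: [0.5861, -0.1651, 0.1237]
eef_rot: [0.475, 0.524, -0.475, 0.523]
contact_force: [-0.4, 0.5, 0.7]
opening: 0.008
```

>>> {"fn": "drive_tool", "kwargs": {"deltas": [[[0, 0, 0], [0, 0, -0.4], 0], [[0, 0, 0], [0, 0, -0.4], 0], [[0, 0, 0], [0, 0, -0.3], 0], [[0, 0, 0], [0, 0, -0.3], 0], [[0, 0, 0], [0, 0, -0.3], 0], [[0, 0, 0], [0, 0, 0], 0], [[0, 0, 0], [0, 0, 0], 0], [[0, 0, 0], [0, 0, 0], 0]]}}

```text
clock: 3.52
tool_pos: [0.5846, -0.149, 0.1238]
eef_rot: [0.475, 0.523, -0.476, 0.523]
contact_force: [-0.4, -0.3, -0.6]
opening: 0.008
```

Run:
```python
from h import *
s=r.get_state();print(win(s["tool_pos"]).round(1),s["contact_force"],s["clock"])
p=cam("wrist");cv2.imwrite("pics/w3.png",p["color"][:,:,::-1])
```

```text
[-87.5  60.7 123.8] [-0.4293642  -0.2905089  -0.56000256] 3.5167
```

View pics/w3.png

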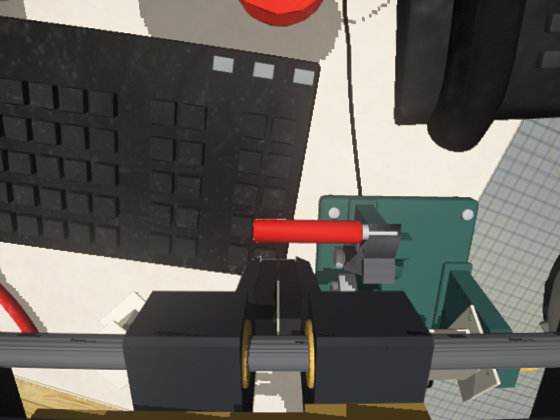

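The pawl lies back: the bar is at (310,232), about 28 mm beyond the finger, so on its stop. Next: over the knob to its -y side.

>>> {"fn": "drive_tool", "kwargs": {"deltas": [[[0, 0, 0], [-2.0, 0, 0], 0], [[0, 0, 0], [-2.0, 0, 0], 0], [[0, 0, 0], [0, 0, 2.4], 0], [[0, 0, 0], [0, 0, 2.4], 0], [[0, 0, 0], [0, 0, 2.4], 0], [[0, 0, 0], [0, 0, 2.4], 0], [[0, 0, 0], [0, 0, 2.4], 0], [[0, 0, 0], [0, 0, 0.2], 0], [[0, 0, 0], [2.0, 0, 0], 0], [[0, 0, 0], [2.0, 0, 0], 0], [[0, 0, 0], [0, 0, 0], 0]]}}

```text
clock: 4.48
tool_pos: [0.5937, -0.2688, 0.1202]
eef_rot: [0.475, 0.526, -0.476, 0.521]
contact_force: [-0.8, 1.0, -1.2]
opening: 0.007
```

>>> {"fn": "drive_tool", "kwargs": {"deltas": [[[0, 0, 0], [0, 0, -0.4], 0], [[0, 0, 0], [0, 0, -0.4], 0], [[0, 0, 0], [0, 0, -0.4], 0], [[0, 0, 0], [0, 0, -0.4], 0], [[0, 0, 0], [0, 0, -0.4], 0], [[0, 0, 0], [0, 0, -0.4], 0], [[0, 0, 0], [0, 0, -0.4], 0], [[0, 0, 0], [0, 0, -0.2], 0], [[0, 0, 0], [0, 0, 0], 0], [[0, 0, 0], [0, 0, 0], 0]]}}

```text
clock: 5.32
tool_pos: [0.5932, -0.2388, 0.1234]
eef_rot: [0.475, 0.524, -0.475, 0.523]
contact_force: [-0.6, 0.8, -0.5]
opening: 0.002
```

Run:
```python
from h import *
import pickle
s=r.get_state();print(win(s["tool_pos"]).round(1),s["contact_force"],s["clock"])
p=cam("wrist");pickle.dump(p,open("w4.pkl","wb"));cv2.imwrite("pics/w4.png",p["color"][:,:,::-1])
```

```text
[-87.6 -29.6 123.4] [-0.55189363  0.79816221 -0.45184979] 5.3167
```

View pics/w4.png

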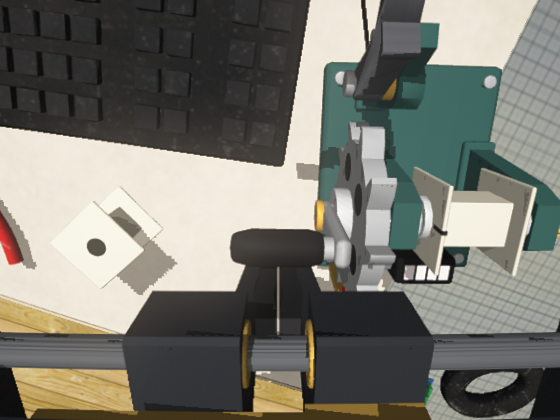

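Knob lies against the fingertips at (280,247); spindle hub at about (345,215). I'll measure the knob.

Run:
```python
from h import *
import pickle
p=pickle.load(open("w4.pkl","rb"));g=cv2.cvtColor(p["color"],cv2.COLOR_RGB2GRAY)
for x in(240,245,250,320,318,262):print(x,g[222:272:2,x])
pl=lambda u,z:(lambda o,v:o+v*(z-o[2])/v[2])(*ray(p,u))
for y in(229,247.5,265):print(y,win(pl((245,y),.1215)).round(1))
print("base +y corner",win(pl((326,63),.01)),win(pl((500,69),.01)))
```

```text
240 [235 235 235 235 228  63  67  69  70  70  70  70  69  68  66  65  64  62
  60  58  58 215 234 232 233]
245 [236 236 236 240  96  66  66  66  67  70  70  71  71  69  65  63  61  60
  58  58  54  76 111  72  55]
250 [236 236 237 198  61  66  66  65  66  68  69  71  71  69  66  62  61  59
  56  54  52  50  51  56  56]
320 [195 184 169 149 116  83  46  48  48  49  48  47  47  47  46  45  43  42
  40  38  34  60 130 179 236]
318 [193 183 169 148 113  51  48  49  49  49  48  48  49  48  47  45  45  42
  40  40  36  46 140 180 236]
262 [236 236 236 184  59  62  59  62  63  64  65  67  68  65  62  59  56  54
  52  51  47  45  43  43  48]
229 [-101.2   -2.3  121.5]
247.5 [-101.4  -10.6  121.5]
265 [-101.6  -18.7  121.5]
base +y corner [-56.59270504  70.93033315  10.        ] [59.51281676 68.93375351 10.        ]
```

>>> {"fn": "drive_tool", "kwargs": {"deltas": [[[0, 0, 0], [0, 0, -0.15], 0], [[0, 0, 0], [0, 0, -0.1], 0], [[0, 0, 0], [0, 0, 0], 0], [[0, 0, 0], [0, 0, 0], 0]]}}

```text
clock: 5.7
tool_pos: [0.5929, -0.2378, 0.1235]
eef_rot: [0.475, 0.524, -0.476, 0.523]
contact_force: [-0.2, -0.8, -0.9]
opening: 0.005
```

>>> {"fn": "drive_tool", "kwargs": {"deltas": [[[0, 0, 0], [0, 0, 0.5], 0], [[0, 0, 0], [0, 0, 1.0], 0], [[0, 0, 0], [-2.0, 0, 1.5], 0], [[0, 0, 0], [-3.5, -1.0, 0], 0], [[0, 0, 0], [-3.5, -2.0, 0], 0], [[0, 0, 0], [-3.0, -3.0, -2.0], 0], [[0, 0, 0], [0, -3.5, -2.0], 0], [[0, 0, 0], [0, 0, 0], 0], [[0, 0, 0], [0, 0, 0], 0]]}}

```text
clock: 6.45
tool_pos: [0.498, -0.2388, 0.2406]
eef_rot: [0.475, 0.524, -0.476, 0.522]
contact_force: [0.5, -0.4, 0.7]
opening: 0.007
```

Run:
```python
from h import *
import pickle
s=r.get_state();print(win(s["tool_pos"]).round(1),s["contact_force"],s["clock"])
f=lambda x,k:cv2.resize(x,None,fx=k,fy=k,interpolation=cv2.INTER_CUBIC)
P={n:cam(n) for n in("scene","side","wrist")};pickle.dump(P,open("p5.pkl","wb"))
a=f(P["scene"]["color"][190:290,335:435],4);b=f(P["side"]["color"][190:290,325:425],4)
cv2.imwrite("pics/p5.png",np.hstack([a,b])[:,:,::-1]);cv2.imwrite("pics/w5.png",P["wrist"]["color"][:,:,::-1])
```

```text
[-182.3  -20.4  240.6] [ 0.53889129 -0.41160701  0.73629625] 6.45
```

View pics/p5.png

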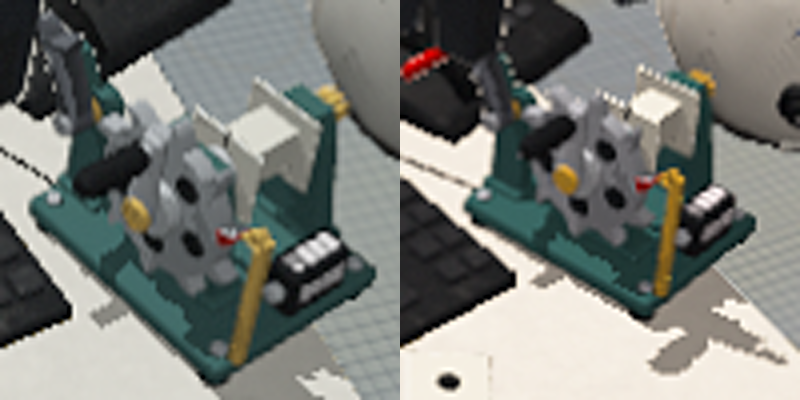

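Pawl is on its stop, knob near the top at scene crop (113,170), and the red tooth (225,237) is about at the pointer (260,237). I'll measure the angle with two views plus the wrist.

Run:
```python
from h import *
import pickle
P=pickle.load(open("p5.pkl","rb"));A,B=P["scene"],P["side"]
a=lambda u:ray(A,(335+u[0]/4,190+u[1]/4)); b=lambda u:ray(B,(325+u[0]/4,190+u[1]/4))
for n,u,v in(("knobtip",(85,182),(129,146)),("knobfar",(140,158),(168,126)),("cap",(136,214),(166,180)),("redtooth",(226,237),(243,184)),("ptr top",(260,234),(272,175))):
    X=win(tri([a(u),b(v)]));print(n,X.round(1))
# expected pixel of knob tip for several wheel values, in crop coords
for w in(.4,.45,.5,.55,.6):
    k=-.495+w;l=np.array([-107,-10+42*np.sin(k),80+42*np.cos(k)])/1e3;c,s=np.cos(Q[2]),np.sin(Q[2])
    X=[Q[0]+c*l[0]-s*l[1],Q[1]+s*l[0]+c*l[1],l[2]]
    print(w,((proj(A,X)-[335,190])*4).round(1),((proj(B,X)-[325,190])*4).round(1))
```

```text
knobtip [-108.3  -15.4  129.2]
knobfar [-75.9 -17.5 127. ]
cap [-70.5 -16.4  85.2]
redtooth [-54.2 -57.6  95.3]
ptr top [-49.4 -72.2 106.9]
0.4 [[ 84.3 191.2]] [[126.6 154.2]]
0.45 [[ 81.2 188.3]] [[123.6 152.4]]
0.5 [[ 78.1 185.5]] [[120.7 150.7]]
0.55 [[ 75.  182.9]] [[117.7 149.2]]
0.6 [[ 71.9 180.5]] [[114.7 147.9]]
```

View pics/w5.png

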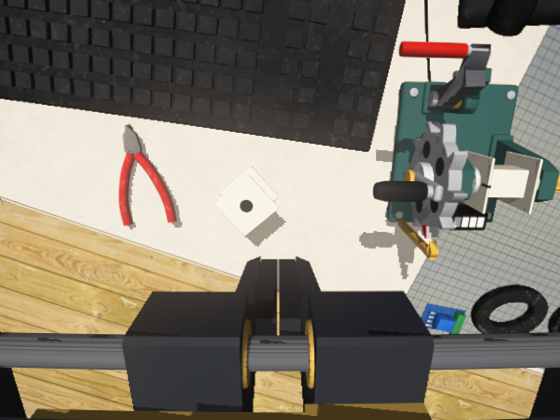

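Run:
```python
from h import *
import pickle
p=pickle.load(open("p5.pkl","rb"))["wrist"];g=cv2.cvtColor(p["color"],cv2.COLOR_RGB2GRAY);hsv=cv2.cvtColor(p["color"],cv2.COLOR_RGB2HSV)
pl=lambda u,z:(lambda o,v:o+v*(z-o[2])/v[2])(*ray(p,u))
for x in(382,388,394):
    c=np.nonzero(g[170:215,x]<90)[0]+170;print(x,c.min(),c.max(),win(pl((x,(c.min()+c.max())/2),.1218)).round(1))
print("base corners",win(pl((402,82),.01)).round(1),win(pl((519,87),.01)).round(1))
m=((hsv[...,0]<8)|(hsv[...,0]>172))&(hsv[...,1]>150)&(hsv[...,2]>80)
ys,xs=np.nonzero(m[35:62,395:475]);ys+=35;xs+=395
for x in(404,460):print("bar",win(pl((x,ys[xs==x].mean()),.123)).round(1))
print(xs.min(),ys.min(),ys.max())
```

```text
382 182 199 [-101.    -9.2  121.8]
388 181 214 [-96.  -14.6 121.8]
394 170 214 [-91.9 -10.4 121.8]
base corners [-56.5  70.9  10. ] [61.9 68.  10. ]
bar [-95.   87.9 123. ]
bar [-57.3  87.3 123. ]
400 41 57
```

Bar reads y = 88 (on stop); the knob gives a wheel angle of about 0.50 ± 0.03, so it can already seat. I'll nudge it about 1.5 mm closer to 0.55.

>>> {"fn": "drive_tool", "kwargs": {"deltas": [[[0, 0, 0], [0, 2.5, 2.0], 0], [[0, 0, 0], [0, 3.5, 1.5], 0], [[0, 0, 0], [0, 3.5, 0], 0], [[0, 0, 0], [3.5, 0, 0], 0], [[0, 0, 0], [3.5, 0, 0], 0], [[0, 0, 0], [3.0, 0, 0], 0], [[0, 0, 0], [1.7, 0, 0], 0], [[0, 0, 0], [0, 0, 0], 0], [[0, 0, 0], [0, 0, -0.6], 0], [[0, 0, 0], [0, 0, -0.6], 0], [[0, 0, 0], [0, 0, -0.6], 0], [[0, 0, 0], [0, 0, 0], 0]]}}

```text
clock: 7.6
tool_pos: [0.5988, -0.2444, 0.1251]
eef_rot: [0.476, 0.523, -0.474, 0.525]
contact_force: [0.8, 0.4, 0.2]
opening: 0.01
```

Run:
```python
from h import *
s=r.get_state();print(win(s["tool_pos"]).round(1),s["contact_force"],s["clock"])
```

```text
[-82.4 -35.6 125.1] [0.79288114 0.36294948 0.20128822] 7.6
```

>>> {"fn": "drive_tool", "kwargs": {"deltas": [[[0, 0, 0], [0.3, -0.4, 0], 0], [[0, 0, 0], [0, 0, -0.3], 0], [[0, 0, 0], [0, 0, -0.3], 0], [[0, 0, 0], [0, 0, -0.2], 0], [[0, 0, 0], [0, 0, 0], 0], [[0, 0, 0], [0, 0, 0], 0], [[0, 0, 0], [0, 0, 0], 0]]}}

```text
clock: 8.18
tool_pos: [0.5927, -0.2393, 0.1204]
eef_rot: [0.475, 0.523, -0.475, 0.523]
contact_force: [0.4, -1.1, 0.7]
opening: 0.006
```

```bash
cat > m.py <<'E'
from h import *
s=r.get_state();print(win(s["tool_pos"]).round(1),s["contact_force"].round(1),s["clock"])
p=cam("wrist");g=cv2.cvtColor(p["color"],cv2.COLOR_RGB2GRAY)
pl=lambda u,z:(lambda o,v:o+v*(z-o[2])/v[2])(*ray(p,u))
for x in(240,243,318,320):
    c=np.nonzero(g[215:268,x]<90)[0]+215
    if len(c):print(x,c.min(),c.max(),win(pl((x,(c.min()+c.max())/2),.1218)).round(1))
cv2.imwrite("pics/m.png",p["color"][:,:,::-1])
E
python3 m.py
```

```text
[-88.1 -30.  120.4] [ 0.4 -1.1  0.7] 8.1833
240 232 263 [-103.6   -9.5  121.8]
243 231 264 [-102.4   -9.5  121.8]
318 231 265 [-71.7  -9.7 121.8]
320 232 265 [-70.9  -9.9 121.8]
```

>>> {"fn": "drive_tool", "kwargs": {"deltas": [[[0, 0, 0], [0, 0, -0.15], 0], [[0, 0, 0], [0, 0, -0.15], 0], [[0, 0, 0], [0, 0, 0], 0], [[0, 0, 0], [0, 0, 0], 0], [[0, 0, 0], [0, 0, 0], 0]]}}

```text
clock: 8.65
tool_pos: [0.5923, -0.2364, 0.1205]
eef_rot: [0.475, 0.523, -0.476, 0.523]
contact_force: [0.1, -0.8, 1.0]
opening: 0.003
```

```bash
python3 m.py
```

```text
[-88.2 -27.1 120.5] [ 0.1 -0.8  1. ] 8.65
240 236 266 [-103.7   -8.2  121.8]
243 235 267 [-102.5   -8.2  121.8]
318 235 267 [-71.7  -8.1 121.8]
320 236 267 [-70.9  -8.4 121.8]
```

Knob at y = -8.2, so the wheel is at about 0.54. Now over to the +y side of the bar.

>>> {"fn": "drive_tool", "kwargs": {"deltas": [[[0, 0, 0], [0, 0, 1.0], 0], [[0, 0, 0], [-2.5, 0, 0], 0], [[0, 0, 0], [-2.5, 0, 0], 0], [[0, 0, 0], [0, 0, -2.5], 0], [[0, 0, 0], [0, 0, -2.5], 0], [[0, 0, 0], [0, 0, -2.5], 0], [[0, 0, 0], [0, 0, -2.5], 0], [[0, 0, 0], [0, 0, -2.5], 0], [[0, 0, 0], [0, 0, -2.6], 0], [[0, 0, 0], [0, 0, 0], 0], [[0, 0, 0], [0, 0, 0], 0]]}}

```text
clock: 9.62
tool_pos: [0.5791, -0.0941, 0.1705]
eef_rot: [0.475, 0.524, -0.474, 0.524]
contact_force: [-0.5, -0.5, -0.6]
opening: 0.008
```

Run:
```python
from h import *
s=r.get_state();print(win(s["tool_pos"]).round(1),s["contact_force"],s["clock"])
```

```text
[-87.7 115.8 170.5] [-0.45144694 -0.45908327 -0.5591524 ] 9.6167
```

>>> {"fn": "drive_tool", "kwargs": {"deltas": [[[0, 0, 0], [2.5, 0, 0], 0], [[0, 0, 0], [2.4, 0, 0], 0], [[0, 0, 0], [0, 0, 0.4], 0], [[0, 0, 0], [0, 0, 0.4], 0], [[0, 0, 0], [0, 0, 0.4], 0], [[0, 0, 0], [0, 0, 0.4], 0], [[0, 0, 0], [0, 0, 0.4], 0], [[0, 0, 0], [0, 0, 0.4], 0], [[0, 0, 0], [0, 0, 0.4], 0], [[0, 0, 0], [0, 0, 0.4], 0]]}}

```text
clock: 10.45
tool_pos: [0.5821, -0.1283, 0.1218]
eef_rot: [0.476, 0.523, -0.475, 0.524]
contact_force: [0.3, 0.8, 0.3]
opening: 0.007
```

>>> {"fn": "drive_tool", "kwargs": {"deltas": [[[0, 0, 0], [0, 0, 0.4], 0], [[0, 0, 0], [0, 0, 0.4], 0], [[0, 0, 0], [0, 0, 0.4], 0], [[0, 0, 0], [0, 0, 0.4], 0], [[0, 0, 0], [0, 0, 0.4], 0], [[0, 0, 0], [0, 0, 0], 0], [[0, 0, 0], [0, 0, 0], 0], [[0, 0, 0], [0, 0, 0], 0]]}}

```text
clock: 11.12
tool_pos: [0.5838, -0.1472, 0.1214]
eef_rot: [0.475, 0.524, -0.475, 0.523]
contact_force: [-0.2, 0.0, 0.3]
opening: 0.008
```

>>> {"fn": "drive_tool", "kwargs": {"deltas": [[[0, 0, 0], [0, 0, -0.7], 0], [[0, 0, 0], [-2.5, 0, -0.5], 0], [[0, 0, 0], [-3.5, -1.0, 0], 0], [[0, 0, 0], [-3.5, -1.0, 0], 0], [[0, 0, 0], [-2.0, -2.0, 1.0], 0], [[0, 0, 0], [0, -2.0, 2.0], 0], [[0, 0, 0], [0, 0, 2.5], 0], [[0, 0, 0], [0, 0, 2.5], 0], [[0, 0, 0], [0, 0, 2.0], 0], [[0, 0, 0], [0, 0, 0], 0], [[0, 0, 0], [0, 0, 0], 0]]}}

```text
clock: 12.03
tool_pos: [0.5323, -0.2409, 0.2362]
eef_rot: [0.476, 0.523, -0.476, 0.523]
contact_force: [-0.4, 1.9, -0.0]
opening: 0.005
```

Run:
```python
from h import *
import pickle
s=r.get_state();print(win(s["tool_pos"]).round(1),s["contact_force"],s["clock"])
P={n:cam(n) for n in("scene","wrist")};pickle.dump(P,open("p6.pkl","wb"))
f=lambda x,k:cv2.resize(x,None,fx=k,fy=k,interpolation=cv2.INTER_CUBIC)
w=P["wrist"]["color"];a=f(P["scene"]["color"][190:295,335:405+30],3)
o=np.zeros((420,860,3),np.uint8);o[:,:560]=w;o[:315,560:860]=a
cv2.imwrite("pics/p6.png",f(o,.9)[:,:,::-1])
p=P["wrist"];hsv=cv2.cvtColor(w,cv2.COLOR_RGB2HSV)
m=(((hsv[...,0]<8)|(hsv[...,0]>172))&(hsv[...,1]>150)&(hsv[...,2]>80)).astype(np.uint8)
n,l,st,c=cv2.connectedComponentsWithStats(m)
pl=lambda u,z:(lambda o,v:o+v*(z-o[2])/v[2])(*ray(p,u))
for i in range(1,n):
    if st[i,4]>150:print(st[i],win(pl(c[i],.127)).round(1))
```

```text
[-148.4  -25.8  236.2] [-0.44761586  1.86187207 -0.00494823] 12.0333
[352 125  66  15 895] [-75.7  32.3 127. ]
[ 90 151  53  74 952] [-267.8   -2.5  127. ]
```

View pics/p6.png

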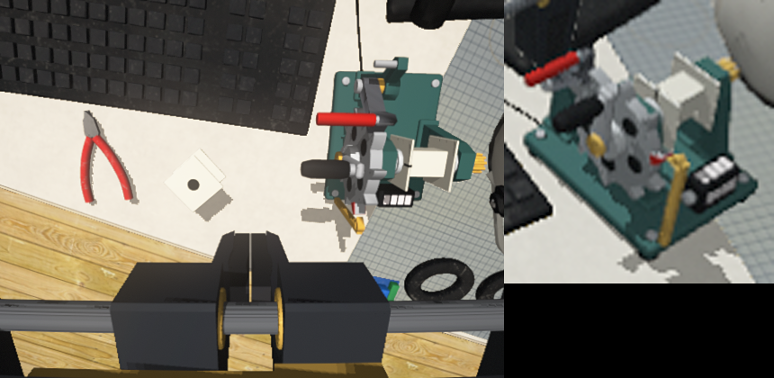

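The bar is at y = 32.3, the same as when seated at the start. A last knob reading, then hand in.

Run:
```python
from h import *
import pickle
p=pickle.load(open("p6.pkl","rb"))["wrist"];g=cv2.cvtColor(p["color"],cv2.COLOR_RGB2GRAY)
pl=lambda u,z:(lambda o,v:o+v*(z-o[2])/v[2])(*ray(p,u))
for x in(338,341,345):
    c=np.nonzero(g[172:202,x]<90)[0]+172;y=win(pl((x,(c.min()+c.max())/2),.1218))[1];print(x,c.min(),c.max(),y.round(1),"wheel",(.495+np.arcsin((y+10)/42)).round(3))
print(r.finish_job())
```

```text
338 180 195 -7.8 wheel 0.549
341 179 196 -7.7 wheel 0.549
345 178 197 -7.7 wheel 0.549
the job is handed in; nothing more can be done
None
```

The winder is back by one notch with the pawl seated, and I handed the job in at about 12 s. I used only closed-finger pushes, in the order asked. First I pushed the red bar up and over onto its stop, then pushed the knob back one notch in two small pushes, then pushed the bar back over.

- **Pawl:** the last camera check puts the bar at y = 32.3 mm. A seated pawl should read 32 mm, and it read 32.5 mm before I started.
- **Wheel:** the last reading is about 0.55 rad, which puts the red tooth at the pointer. In the pictures the tooth looks right at the pointer too.
- **Forces:** readings at the end of each move stayed within about 2 N. The gripper was clear of everything at the end, and I saw nothing else moved in the pictures.

**Disagreements:** the scene and side cameras read about 5–6 mm off, so I relied on the wrist camera. Before the second knob push, the estimates of the wheel angle ranged from 0.46 to 0.51 rad. I did not push the knob after locking to test that it holds.

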